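# Load a vial shaker, fit its interlocked guard and start it

### The arm

A 6-joint arm with a two-finger parallel gripper is mounted at the origin on a cart in front of the work surface, level with it; the furniture and walls round the work are solid. World frame = base frame: x ahead of the robot, y to its left, z up, the work surface at z = 0. Lengths are in m, angles in rad, forces in N, time in s.
With the tool pointing down it reaches from about 0.325 to 0.9 m from the base axis. Payload 6.1 kg.
Tool frame: the origin (TCP) lies midway between the tips of the shut fingers; the grasp point (between the pads) lies 19 mm behind it; z points along the fingers, y is the line along which they close (so a half turn about z gives the same grasp; the last joint's range is limited). The gripper opens to 85 mm and grips with 20 to 120 N. Pads are 22 mm wide; open, the fingers measure 114 mm over their backs; the gripper's body (76 mm by 85 mm) begins 54 mm behind the grasp point. The pads swing forward as they close: fully open they stand 13 mm farther back than shut.
Start: joints at [1.117, 0.22, 1.526, -0, 1.395, -0.126], TCP at [0.201, 0.592, 0.231] pointing down, gripper open.
Joint ranges: [-2.98, 2.98], [-0.91, 2.08], [0.09, 2.57], [-1.24, 4.39], [0.2, 2.65], [-2.68, 2.68]. Speed limits (rad/s): [2.57, 2.57, 3.01, 3.14, 3.14, 3.14].

### API

Orientations are given as [roll, pitch, yaw] about the fixed x, y, z axes, in that order (R = Rz(yaw) Ry(pitch) Rx(roll)).
In Python, from plant import manip, vision gives the robot as it stands (manip), with the cameras (vision). Calls block until the motion is done:
- manip.movep(position, orientation): joint-space move of the TCP to a pose.
- manip.move_l(position, feed=0.15, rotation=None, max_force=None): straight line of the TCP; rotation=None keeps the orientation; feed is the mean speed in m/s. With max_force (N) it stops when the force on the tool has changed by that much, and returns True; else False.
- manip.set_joints(angles): joint-space move.
- manip.gripper_to(opening, f_grip=None): finger opening in m; f_grip is the grip in N (None keeps the last); returns when the fingers have stopped.
- manip.hold(seconds).
- manip.inverse_kinematics(position, orientation): joint angles nearest the present ones, or None.
- manip.observe(): the state.
- vision.get_image(name): name is "side" or "top" or "wrist"; returns (picture, depth): 420x560x3 uint8, red, green, blue; 420x560 float32, m along the optical axis (not along the pixel's ray), 0 where there is no reading.
- vision.get_calibration(name): a dict with "intrinsics" (3x3 intrinsics, pixels), "dist_coeffs" ([k1, k2, p1, p2, k3] as OpenCV has them; the pictures are not rectified), "world_from_camera" (4x4, takes a point from camera to world coordinates). Camera axes: x right, y down, z forward; pixel columns grow to the right and rows downward; lengths in m; the calibration is good to about 2 mm. A picture is of the moment at which its call begins: read the wrist's pose just before it. get_calibration takes no time and is no camera call; for the wrist camera it gives the pose at the moment of the call.
A pose or a line that the arm cannot do raises manip.Unreachable and nothing moves.
- manip.job_done(): hands the job in; it is judged then, once.
The state is a dict: "time_s": time; "q": joint angles; "joint_velocities": joint speeds; "joint_torque": joint torques, N m; "eef_pos": TCP position; "tcp_rot": TCP orientation; "ft_force": force on the tool from outside, world axes, zero at the start; "torque": the same for the moment, N m; "opening": finger opening in m; "grasp_force": force on a finger pad.
Only numpy, scipy, OpenCV 4.12 (cv2) and the standard library are available. Lean on these libraries where they do the work, as an engineer would, in place of code of your own. Each camera call takes 0.05 s, during which the arm holds its last target. There are 200 camera calls.

### The job

Load the grey block with its four vials onto the shaker's platform, between its four corner clips. Then lift the yellow-topped clear guard by its handle and lower it gently over the block without letting it drop or forcing it, its steel tongue going straight down into the slot of the red interlock switch until the guard sits flat on the deck all round. Only when the guard is home, press the green start button and let it spring back; keep the vials in their block and leave everything else on the bench where it is.

Things in the scene. Friction and masses are not known exactly. Their poses are not given: they have to be found in the camera images.
- shaker: White bench shaker, grey deck 55 mm above the bench, blue stripe, fixed; placed and turned differently each time. Origin on the bench below the platform's centre; the housing spans x = -156 to +76 and y = -100 to +100 mm of its frame, controls on its -x side facing the robot. When home the guard stands on the deck with its origin 55 mm above this one and its axes parallel to the shaker's.
- platform (a point): Centre of the top of the aluminium platform (84 x 140 mm, 67 mm above the bench), axes as the shaker's. Four black L-shaped corner clips, 12 mm high, leave 67 mm (x) by 125 mm (y) between their inner faces; they begin 49 mm from the centre along y, so the middle of the long sides is open to the fingers. The block goes here, long side along y, either way round.
- slot_mouth (a point): Centre of the mouth of the slot in the top of the interlock switch, a red head (34 x 44 mm) on a black body, at (-84, +40, 141) mm of the shaker's frame, axes as the shaker's. The slot is 7 mm (x) by 22 mm (y), vertical, 34 mm deep, with a 3 mm bevel round its mouth.
- interlock (a joint): Travel in m of the spring carriage inside the switch slot: 0 without tongue, about 0.012 with the tongue fully home. Its top is 14 mm below the mouth when free; it pushes back with under 1.2 N, so the guard's weight holds it down.
- guard: Lift-off guard: clear box open below, black rim, aluminium corners, yellow top; 116 mm (x) by 168 mm (y), 105 mm high without handle, 0.6 to 0.85 kg. Origin at the centre of its lower rim, z up. It stands on the bench, tongue on its -x side. Inside 108 x 160 mm, 98 mm high; it drops over a 100 x 150 mm plinth 5 mm high on the shaker's deck.
- handle (a point): Middle of the guard's handle, a straight black bar along the guard's y, 16 mm wide (x), 13 mm high, 112 mm long, its centre 139 mm above the rim and the same axes; 27 mm free between bar and yellow top, posts 50 mm either side of the middle.
- tongue_tip (a point): Lower end of the guard's steel tongue, at (-84, +40, 60) mm of the guard's frame. The tongue is 4 mm (x) by 18 mm (y), hangs straight down 31 mm from a bracket on the guard's -x side and is 26 mm deep in the slot when the guard is home.
- vial_block: Grey plastic block 60 mm (x) by 118 mm (y) by 30 mm high with eight holes, four of them holding vials; origin at the centre of its underside, about 0.2 kg with the vials. Grasp it across its 60 mm sides.
- start_button (a joint): Travel of the green start button, m, 0 up, 0.006 fully down; fully down takes 5 N, it springs back.
- start_button_top (a point): Centre of the top of the green start button (28 mm across) at the right front of the shaker, pressed straight down.
- vial_a: Glass vial with a black cap, 18 mm across, 48 mm high, standing loosely in the block, its underside 5 mm above the block's and its cap 53 mm above it. Origin at the centre of its underside.
- vial_b: Glass vial with a blue cap, 18 mm across, 48 mm high, standing loosely in the block, its underside 5 mm above the block's and its cap 53 mm above it. Origin at the centre of its underside.
- vial_c: Glass vial with a red cap, 18 mm across, 48 mm high, standing loosely in the block, its underside 5 mm above the block's and its cap 53 mm above it. Origin at the centre of its underside.
- vial_d: Glass vial with a white cap, 18 mm across, 48 mm high, standing loosely in the block, its underside 5 mm above the block's and its cap 53 mm above it. Origin at the centre of its underside.
- brown_bottle: Brown reagent bottle, 56 mm across, 100 mm high, a bystander behind the work; origin under its centre.
- timer: White digital timer, 24 x 62 mm, 58 mm high, a bystander at the right behind the shaker; origin under its centre.

How it is judged:
By the outcome, as a careful person would: the job done as asked, in the order asked, and still so for the second after the job is handed in, with the robot touching nothing.
It also fails if it takes over 58 s, if anything falls off the work surface, if the arm or the gripper's body presses on something with over 40 N, if the wrist force passes 120 N, or if a joint passes its speed limit or range.

## Working session

There is one attempt and no reset: what is moved stays moved. The work goes in short steps, each a Python script; the robot and the scene stay as the last script left them, time stands still between calls to the robot, and variables do not carry over. Pictures are saved under pics/ and viewed, at most 10 in all, crops included, and the job is handed in when it is done.

```bash
ls; mkdir -p pics
python3 - <<'E'
from plant import manip, vision
import numpy as np, cv2
np.set_printoptions(precision=4,suppress=True)
for n in("top","side"):
    im,d=vision.get_image(n); c=vision.get_calibration(n)
    cv2.imwrite(f"pics/{n}0.png",im[:,:,::-1]); np.savez(f"pics/{n}0.npz",im=im,d=d,K=c["intrinsics"],D=c["dist_coeffs"],T=c["world_from_camera"])
    print(n,c["intrinsics"],c["dist_coeffs"],c["world_from_camera"])
c=vision.get_calibration("wrist");print(c["intrinsics"],c["dist_coeffs"],c["world_from_camera"])
print(manip.observe())
E
```

```text
pics
plant.py
top [[452.0905   0.     281.8953]
 [  0.     452.0905 207.9577]
 [  0.       0.       1.    ]] [-0.0246  0.      0.      0.      0.    ] [[ 0.0203 -0.9945  0.1029  0.4442]
 [-0.9997 -0.019   0.0129 -0.0706]
 [-0.0108 -0.1031 -0.9946  1.5438]
 [ 0.      0.      0.      1.    ]]
side [[428.2939   0.     287.5719]
 [  0.     428.2939 205.799 ]
 [  0.       0.       1.    ]] [-0.0525  0.      0.      0.      0.    ] [[-0.9125 -0.1568  0.3778  0.1224]
 [-0.4087  0.3849 -0.8275  0.9525]
 [-0.0156 -0.9095 -0.4153  0.5929]
 [ 0.      0.      0.      1.    ]]
[[318.4828   0.     288.7709]
 [  0.     318.4828 206.6889]
 [  0.       0.       1.    ]] [-0.0349  0.      0.      0.      0.    ] [[ 0.3223  0.8998  0.2942  0.1247]
 [ 0.9466 -0.3058 -0.1017  0.6178]
 [-0.0015  0.3113 -0.9503  0.3722]
 [ 0.      0.      0.      1.    ]]
{'time_s': 0.1, 'q': array([ 1.1169,  0.2212,  1.5276,  0.    ,  1.3947, -0.1261]), 'joint_velocities': array([ 0.0007, -0.0011, -0.0016, -0.    ,  0.0011,  0.0013]), 'joint_torque': array([  0.0019, -49.8247, -39.0543,  -0.0001,   0.0058,  -0.    ]), 'eef_pos': array([0.201 , 0.5912, 0.2302]), 'tcp_rot': array([-3.1397, -0.0003,  2.8138]), 'ft_force': array([ 0.1826, -0.4435,  0.0429]), 'torque': array([-0.0242, -0.0036,  0.0389]), 'grasp_force': 0.0, 'opening': 0.08551317391574993}
```

View pics/top0.png

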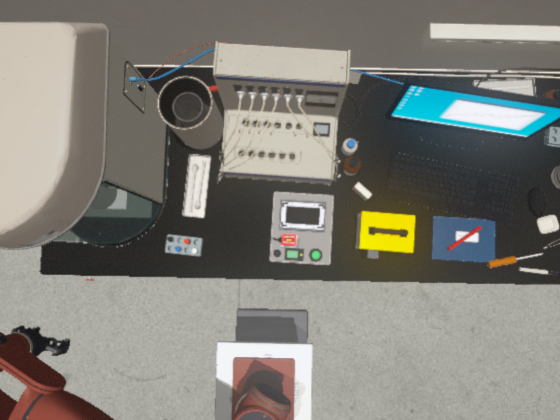

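View pics/side0.png

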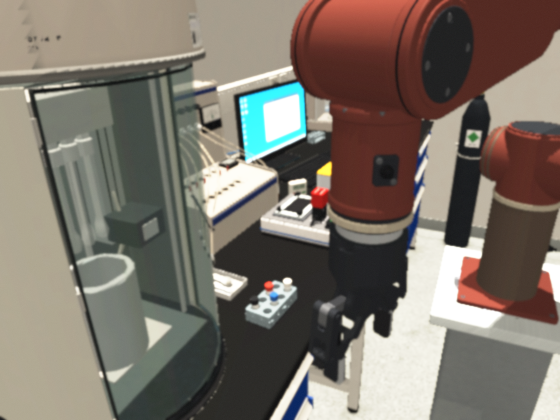

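The top view shows the block at (184,245), the shaker at (302,228) with its red switch at (289,239) and green button at (316,254), and the guard at (387,232) with its tongue bracket at (373,255). The brown bottle is at (351,165) and the timer at (362,190). In the side view the block is at (272,302).

```bash
cat > h.py <<'E'
import numpy as np, cv2
np.set_printoptions(precision=4,suppress=True)
def save(manip,name,tag):
    c=vision.get_calibration(name); im,d=vision.get_image(name)
    cv2.imwrite(f"pics/{tag}.png",im[:,:,::-1]); np.savez(f"pics/{tag}.npz",im=im,d=d,K=c["intrinsics"],D=c["dist_coeffs"],T=c["world_from_camera"])
def load(tag): return dict(np.load(f"pics/{tag}.npz"))
def rays(v,px):
    p=cv2.undistortPoints(np.float64(px).reshape(-1,1,2),v["K"],v["D"]).reshape(-1,2)
    r=np.c_[p,np.ones(len(p))]; return v["T"][:3,3],r@v["T"][:3,:3].T
def onplane(v,px,z):
    o,r=rays(v,px); return o+r*((z-o[2])/r[:,2])[:,None]
def bydepth(v,px):
    px=np.int32(px).reshape(-1,2); o,r=rays(v,px); return o+r*v["d"][px[:,1],px[:,0]][:,None]
def cloud(v):
    h,w=v["d"].shape; g=np.stack(np.meshgrid(np.arange(w),np.arange(h)),-1).reshape(-1,2)
    return bydepth(v,g).reshape(h,w,3)
def tri(v1,p1,v2,p2):
    (o1,r1),(o2,r2)=rays(v1,p1),rays(v2,p2); out=[]
    for a,b in zip(r1,r2):
        t=np.linalg.lstsq(np.c_[a,-b],o2-o1,rcond=None)[0]; out.append((o1+a*t[0]+o2+b*t[1])/2)
    return np.array(out)
E
python3 - <<'E'
from h import *
v=load("top0")
for n,p in dict(block=(184,245),plat=(302,216),button=(316,254),red=(289,239),guard=(387,232),tong=(373,255),bottle=(351,165),timer=(362,190),bench=(230,250),instr=(280,178),bl=(167,245),beige=(160,200)).items(): print(n,bydepth(v,[p])[0])
E
```

```text
block [0.4698 0.2744 0.0301]
plat [ 0.572  -0.1179  0.0653]
button [ 0.4488 -0.1648  0.0749]
red [ 0.4937 -0.0765  0.1251]
guard [ 0.5205 -0.3789  0.1444]
tong [ 0.4491 -0.3447  0.0965]
bottle [ 0.7381 -0.2732  0.0985]
timer [ 0.6624 -0.3151  0.0609]
bench [0.4566 0.1231 0.001 ]
instr [ 0.699  -0.0429  0.0524]
bl [0.4686 0.331  0.0325]
beige [0.6176 0.3565 0.0512]
```

Run:
```python
from plant import manip, vision
from h import *
P=[(0.42,.29,.26),(.42,.2,.26),(.44,-.05,.34),(.44,-.18,.34),(.44,-.31,.34),(.44,-.42,.34)]
for p in P: print(manip.inverse_kinematics(p,(np.pi,0,np.pi)))
for i,p in enumerate(P):
    manip.movep(p,(np.pi,0,np.pi)); manip.hold(.15); save(manip,"wrist",f"w{i}")
o=manip.observe(); print(o["time_s"],o["eef_pos"],o["q"])
a=[cv2.imread(f"pics/w{i}.png") for i in (0,2,3,4)]
cv2.imwrite("pics/m.png",cv2.resize(np.vstack([np.hstack(a[:2]),np.hstack(a[2:])]),(800,600)))
```

```text
[ 0.4497 -0.0751  1.7846  0.      1.4321 -1.1211]
[ 0.2746 -0.1911  1.8888  0.      1.4439 -1.2962]
[-0.2916 -0.2792  1.8143  0.      1.6064 -1.8624]
[-0.5544 -0.1952  1.7451  0.      1.5916 -2.1252]
[-0.7603 -0.0379  1.6016  0.      1.5779 -2.3311]
[-0.8917  0.1336  1.4239  0.      1.5841 -2.4625]
5.8583 [ 0.4405 -0.4189  0.3405] [-0.8901  0.1319  1.4248  0.0003  1.5842 -2.4624]
```

View pics/m.png

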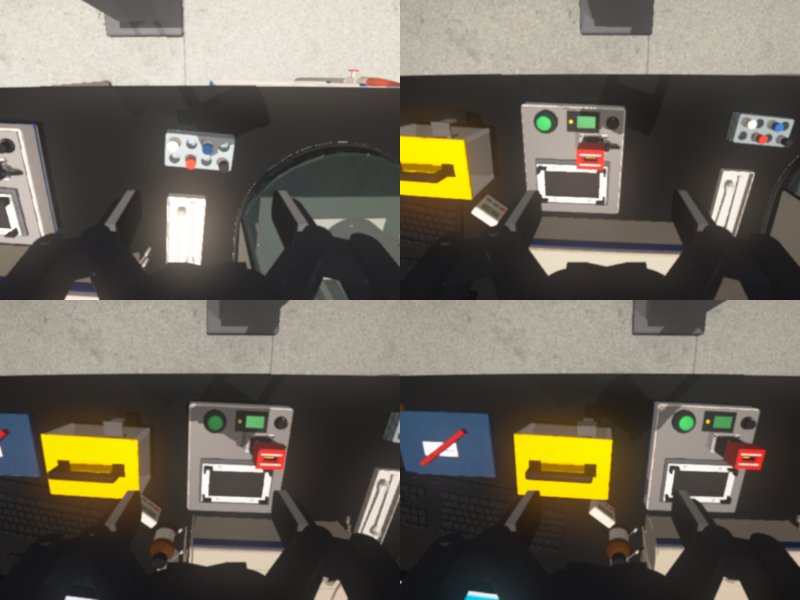

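The wrist montage (400x300 tiles) shows the block at (200,150) in tile 1. In tile 2 the shaker has its button at (543,122), the red head at (590,158) and the platform at (571,183). In tile 4 the guard's yellow top is at (563,465) and its tongue bracket at (587,424).

```bash
cat > m.py <<'E'
from h import *
def rect(P):
    (c,s,a)=cv2.minAreaRect(np.float32(P[:,:2]*1000)); 
    # angle of the long side w.r.t. world y, deg
    b=cv2.boxPoints((c,s,a)); e=max((b[1]-b[0],b[2]-b[1]),key=np.linalg.norm); e=e if e[1]>0 else -e
    return np.array(c),sorted(s),np.degrees(np.arctan2(-e[0],e[1]))
def big(m,near=None):
    m=cv2.morphologyEx(m.astype(np.uint8),cv2.MORPH_OPEN,np.ones((3,3)))
    n,l,st,_=cv2.connectedComponentsWithStats(m); return l==1+np.argmax(st[1:,4])
E
python3 - <<'E'
from m import *
for i in range(6):
    v=load(f"w{i}"); C=cloud(v); hsv=cv2.cvtColor(v["im"],cv2.COLOR_RGB2HSV); H,S,V=[hsv[...,k].astype(int) for k in range(3)]
    X,Y,Z=C[...,0],C[...,1],C[...,2]
    def rep(n,m,minpx=150):
        if m.sum()<minpx: return
        k=big(m)
        if k.sum()<minpx: return
        P=C[k]; c,s,a=rect(P); u=np.argwhere(k)
        print(i,n,k.sum(),"c",np.array(c),"size",np.array(s),"ang %.2f"%a,"z med %.4f"%np.median(P[:,2]),"px",u.min(0)[::-1],u.max(0)[::-1])
    rep("block",(Z>.022)&(Z<.038)&(Y>.18)&(Y<.36)&(X<.53)&(X>.40))
    sh=(Y<.06)&(Y>-.26)&(X>.36)&(X<.68)
    rep("deck",sh&(Z>.05)&(Z<.06))
    rep("plat",sh&(Z>.0625)&(Z<.072)&(X>.5))
    rep("red",sh&((H<8)|(H>172))&(S>150)&(V>80)&(Z>.13))
    rep("green",sh&(H>50)&(H<75)&(S>150)&(V>60)&(X<.5)&(Y<-.13))
    g=(Y<-.25)&(Y>-.5)&(X>.36)&(X<.64)
    rep("yellow",g&(H>22)&(H<35)&(S>150)&(Z>.095)&(Z<.115))
    rep("bar",g&(Z>.135)&(Z<.155)&(V<100))
    rep("bracket",g&(Z>.08)&(Z<.115)&(X<.475)&(S<80),60)
E
```

```text
0 block 2912 c [468.9533 278.3626] size [ 60.3191 118.3117] ang -5.11 z med 0.0291 px [230 185] [327 237]
0 deck 4707 c [542.9354 -37.9297] size [ 79.9275 239.8705] ang 73.76 z med 0.0544 px [  0 181] [ 59 341]
0 plat 1161 c [575.14   -65.1451] size [38.8734 85.7611] ang 84.58 z med 0.0664 px [  0 271] [ 29 328]
1 block 2934 c [469.0845 278.5277] size [ 60.5461 118.4995] ang -5.43 z med 0.0292 px [301 184] [401 237]
1 deck 7889 c [526.9852 -85.3289] size [138.4384 213.3932] ang 87.31 z med 0.0547 px [  0 177] [121 334]
1 plat 4175 c [ 574.0133 -110.3894] size [ 85.0691 129.4508] ang -2.08 z med 0.0665 px [  0 271] [ 96 329]
1 red 750 c [491.413  -65.2542] size [29.3587 35.6516] ang 86.36 z med 0.1396 px [  0 252] [ 31 288]
2 block 2167 c [469.1679 278.247 ] size [ 59.8295 119.8656] ang -5.17 z med 0.0293 px [464 159] [550 204]
2 deck 11148 c [ 532.92   -115.9834] size [196.0071 227.9902] ang 87.55 z med 0.0545 px [170 148] [313 298]
2 plat 4480 c [ 573.4332 -117.5882] size [ 85.1857 138.9028] ang -2.53 z med 0.0665 px [192 229] [288 284]
2 red 628 c [490.5587 -74.2708] size [33.7397 
[... 1584 characters left out ...]
  170.3779] ang -3.69 z med 0.1042 px [160 188] [296 278]
4 bracket 403 c [ 455.0761 -342.9283] size [22.3844 32.8276] ang -1.54 z med 0.0942 px [248 174] [274 191]
5 deck 10170 c [ 533.0119 -116.5164] size [197.8658 228.4343] ang 87.54 z med 0.0546 px [418 147] [559 296]
5 plat 4518 c [ 573.5401 -118.2889] size [ 84.2884 139.9335] ang -2.65 z med 0.0666 px [441 228] [544 282]
5 green 279 c [ 445.049  -163.0177] size [24.2405 24.2668] ang 88.71 z med 0.0763 px [474 163] [492 181]
5 yellow 7771 c [ 523.2003 -387.2709] size [119.1578 171.4501] ang -3.77 z med 0.1043 px [246 187] [384 278]
5 bracket 240 c [ 444.9461 -341.7997] size [12.8036 32.1165] ang -8.12 z med 0.0941 px [338 168] [363 181]
```

Run:
```python
from m import *
H=np.full((12,14),-1.)
for t in ("top0","side0","w0","w1"):
    v=load(t); C=cloud(v); C=C[v["d"]>0]
    for x,y,z in C:
        i=int((x-.30)//.03); j=int((y-.16)//.03)
        if 0<=i<12 and 0<=j<14 and not(t=="side0" and x<.42 and y>.4): H[i,j]=max(H[i,j],z)
print("cols y",.16+.03*np.arange(14))
for i in range(12): print("x%.2f"%(.30+.03*i),np.round(H[i],2))
from plant import manip, vision
for p,y in (((.469,.2784,.1),-5.25),((.5733,-.118,.15),-2.5),((.5229,-.387,.3),-3.7)): print(manip.inverse_kinematics(p,(np.pi,0,np.pi/2+np.radians(y))))
```

```text
cols y [0.16 0.19 0.22 0.25 0.28 0.31 0.34 0.37 0.4  0.43 0.46 0.49 0.52 0.55]
x0.30 [-0.84 -0.84 -0.84 -0.83 -0.83 -0.84 -0.84 -0.84 -0.84 -0.84 -0.84 -0.84
 -0.83 -0.83]
x0.33 [-0. -0. -0. -0. -0. -0. -0. -0. -0. -0. -0. -0. -0. -0.]
x0.36 [0.01 0.01 0.01 0.01 0.01 0.01 0.01 0.01 0.01 0.01 0.01 0.01 0.01 0.01]
x0.39 [0.36 0.36 0.36 0.36 0.36 0.36 0.35 0.01 0.01 0.01 0.01 0.01 0.01 0.01]
x0.42 [0.34 0.33 0.34 0.34 0.05 0.34 0.34 0.01 0.01 0.01 0.01 0.56 0.59 0.58]
x0.45 [0.01 0.03 0.06 0.06 0.06 0.05 0.03 0.01 0.55 0.67 0.69 0.67 0.62 0.61]
x0.48 [0.01 0.03 0.04 0.06 0.06 0.06 0.01 0.55 0.69 0.7  0.7  0.53 0.53 0.53]
x0.51 [ 0.01  0.01  0.01  0.01  0.01  0.01  0.01  0.69  0.7   0.7   0.7  -1.
 -1.   -1.  ]
x0.54 [ 0.01  0.02  0.03  0.02  0.02  0.01  0.65  0.7   0.7   0.7   0.7  -1.
 -1.   -1.  ]
x0.57 [ 0.01  0.02  0.03  0.02  0.02  0.01  0.69  0.7   0.7   0.7   0.7  -1.
 -1.   -1.  ]
x0.60 [ 0.01  0.02  0.03  0.02  0.02  0.01  0.7   0.7   0.7   0.7   0.7  -1.
 -1.   -1.  ]
x0.63 [0.01 0.02 0.02 0.02 0.02 0.01 0.7  0.7  0.7  0.7  0.7  0.7  0.51 0.51]
[ 0.3911  0.1659  1.8501 -0.      1.1256  0.4827]
[-0.3377  0.197   1.7113  0.      1.2332 -0.2941]
[-0.7583  0.2476  1.3668  0.      1.5272 -0.6937]
```

Run:
```python
from plant import manip, vision
from h import *
yb=np.pi/2+np.radians(-5.25); ys=np.pi/2+np.radians(-2.5); R=lambda y:(np.pi,0,y)
manip.movep((.4672,.2585,.13),R(yb)); manip.hold(.1)
print(manip.observe()["eef_pos"])
print(manip.move_l((.4672,.2585,.0015),feed=.1,max_force=12))
o=manip.observe();print(o["eef_pos"],o["tcp_rot"],o["ft_force"])
manip.gripper_to(.05,40); o=manip.observe();print(o["opening"],o["grasp_force"],o["eef_pos"])
manip.move_l((.4672,.2585,.16),feed=.15)
manip.hold(.1); o=manip.observe();print(o["opening"],o["grasp_force"],o["ft_force"],o["time_s"])
save(manip,"wrist","w6"); save(manip,"side","s1")
a=[cv2.imread(f"pics/{t}.png") for t in("w6","s1")]
cv2.imwrite("pics/m2.png",cv2.resize(np.hstack(a),(800,300)))
```

```text
[0.4677 0.2581 0.1302]
False
[0.4679 0.2588 0.0023] [ 3.1403 -0.0006  1.4792] [-0.1669  0.1749 -0.5992]
0.05896707346829876 43.87556254863739 [0.4678 0.2587 0.0023]
0.05948529535064753 43.38724672794342 [ 0.2201  0.4558 -2.8839] 11.575
```

View pics/m2.png

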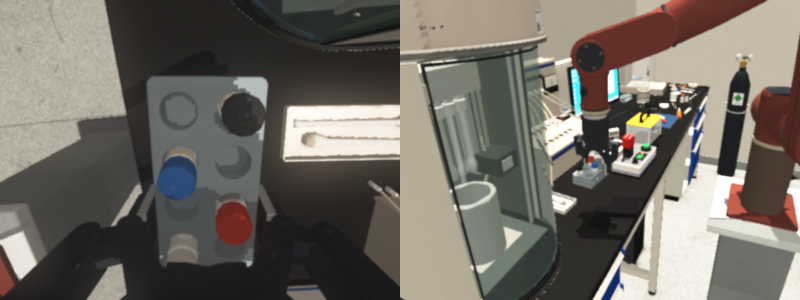

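The block hangs straight between the fingers at wrist tile (208,170) with all four vials seated, and the side tile shows it clear of the bench at (590,170). Next I measure its pose in the hand and carry it over.

Run:
```python
from plant import manip, vision
from m import *
ys=np.pi/2+np.radians(-2.5); R=lambda y:(np.pi,0,y)
v=load("w6"); C=cloud(v); Z=C[...,2]; S=cv2.cvtColor(v["im"],cv2.COLOR_RGB2HSV)[...,1]
m=big((Z>.17)&(Z<.198)&(S<70)&(v["im"].min(-1)>60)&(abs(C[...,1]-.278)<.08)&(abs(C[...,0]-.468)<.05)); P=C[m]
c,s,a=rect(P); A=np.linalg.lstsq(np.c_[P[:,:2]-P[:,:2].mean(0),np.ones(len(P))],P[:,2],rcond=None)[0]
print(m.sum(),c,s,a,"plane slope",A)
manip.movep((.5724,-.138,.2),R(ys)); manip.hold(.15)
o=manip.observe();print(o["eef_pos"],o["tcp_rot"],o["time_s"],o["opening"])
save(manip,"wrist","w7")
v=load("w7"); C=cloud(v); Z=C[...,2]; S=cv2.cvtColor(v["im"],cv2.COLOR_RGB2HSV)[...,1]
m=big((Z>.21)&(Z<.238)&(S<70)&(v["im"].min(-1)>60)); P=C[m]
c,s,a=rect(P);print(m.sum(),c,s,a,np.median(P[:,2]))
```

```text
27407 [467.7682 278.8324] [77.32054901123047, 116.86813354492188] -5.914912 plane slope [-0.0099 -0.0009  0.1853]
[ 0.5725 -0.1367  0.1999] [-3.1414 -0.0003  1.529 ] 13.35 0.05899884254576103
27373 [ 572.9548 -115.694 ] [77.93999481201172, 117.25955963134766] -4.1585 0.22665923827662104
```

Run:
```python
from plant import manip, vision
from m import *
v=load("w7"); C=cloud(v); Z=C[...,2]; S=cv2.cvtColor(v["im"],cv2.COLOR_RGB2HSV)[...,1]
m=big((Z>.223)&(Z<.230)&(S<70)&(v["im"].min(-1)>60)); P=C[m]
t=np.radians(-2.5); ex=np.array([np.cos(t),np.sin(t)]); ey=np.array([-np.sin(t),np.cos(t)])
D=P[:,:2]-[.5725,-.1367]; u,w=D@ex,D@ey
far=w>.035; near=w<-.022
for k in(far,near): print(k.sum(),np.percentile(u[k],[.5,99.5]),u[k].mean())
print("w range",np.percentile(w,[.2,99.8]))
for lo in np.arange(.03,.075,.01):
    k=(w>lo)&(w<lo+.01); print(lo,u[k].min(),u[k].max()) if k.any() else 0
```

```text
12140 [-0.0303  0.0289] -0.0032682612723820277
1843 [-0.0304  0.0288] 0.004162915375352721
w range [-0.0363  0.0791]
0.03 -0.030972063192824383 0.029239149762700874
0.04 -0.03083169515429847 0.02928962419313218
0.05 -0.030883956014714806 0.02932681346484971
0.060000000000000005 -0.030523260877224203 0.02952603769793981
0.07 -0.03054421836052774 0.02954806456492712
```

Run:
```python
from plant import manip, vision
from m import *
T=np.array([.5731,-.1381])
cmd=np.array([.5724,-.138]); 
manip.move_l((T[0],T[1],.11),feed=.12); manip.hold(.1)
o=manip.observe(); e=o["eef_pos"][:2]-T; print(o["eef_pos"],o["tcp_rot"])
C=T-e
print(manip.move_l((C[0],C[1],.0705),feed=.05,max_force=8)); o=manip.observe();print(o["eef_pos"],o["ft_force"])
print(manip.move_l((C[0],C[1],.0685),feed=.03,max_force=4)); o=manip.observe();print(o["eef_pos"],o["ft_force"])
manip.gripper_to(.085); 
manip.move_l((C[0],C[1],.2),feed=.15); manip.hold(.1); o=manip.observe();print(o["eef_pos"],o["time_s"],o["opening"])
save(manip,"wrist","w8")
v=load("w8"); C=cloud(v); Z=C[...,2]
m=big((Z>.09)&(Z<.102)&(abs(C[...,0]-.573)<.06)&(abs(C[...,1]+.118)<.08)); P=C[m]
print(rect(P),np.median(P[:,2]))
```

```text
[ 0.574  -0.1384  0.1113] [3.1394 0.0008 1.5272]
False
[ 0.5724 -0.1379  0.0707] [-0.2378 -0.05   -2.5567]
False
[ 0.573  -0.1381  0.0694] [-0.3409 -1.0483  1.1147]
[ 0.5713 -0.1375  0.1984] 17.1 0.08501017131878405
(array([ 572.7802, -117.995 ]), [60.239967346191406, 117.66655731201172], np.float32(-2.8495445)) 0.09618693887735077
```

View pics/w8.png

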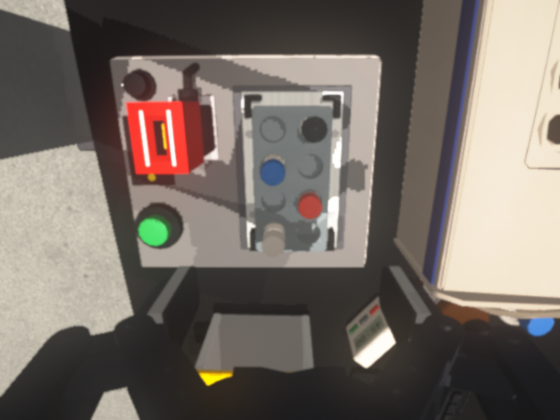

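Block at (291,178) is seated inside the four clips with all four vials upright; the switch slot is at (160,137) and the button at (156,226). Now the guard: measure it again from above, and refine the slot.

Run:
```python
from plant import manip, vision
from m import *
v=load("w8"); hsv=cv2.cvtColor(v["im"],cv2.COLOR_RGB2HSV); C=cloud(v)
H,S,V=[hsv[...,k].astype(int) for k in range(3)]
red=((H<8)|(H>172))&(S>150)&(V>100)&(C[...,2]>.134)
P=C[big(red)]; print("red",rect(P),np.median(P[:,2]))
box=np.zeros(red.shape,bool); box[112:162,148:175]=1
slot=big(box&~red&~((S<60)&(V>150)))
u=np.argwhere(slot)[:,::-1]; print("slot px",u.min(0),u.max(0)); Q=onplane(v,u,.141); print("slot",rect(Q))
gr=big((H>50)&(H<75)&(S>150)&(V>90)&(np.arange(560)[None]<200)); print("green",rect(C[gr]),np.median(C[gr][:,2]),onplane(v,np.argwhere(gr)[:,::-1],.0765).mean(0))
m=(C[...,2]>.052)&(C[...,2]<.058)&(C[...,0]<.68)&(C[...,0]>.38)&(C[...,1]>-.24)&(C[...,1]<.02); print("deck",rect(C[big(m)]))
y=np.pi/2+np.radians(-3.7)
manip.movep((.5229,-.3871,.25),(np.pi,0,y)); manip.hold(.15); o=manip.observe(); print(o["eef_pos"],o["tcp_rot"],o["time_s"])
save(manip,"wrist","w9")
```

```text
red (array([523.7493, -75.8215]), [43.287376403808594, 99.13422393798828], np.float32(86.9623)) 0.14000945337552942
slot px [155 121] [166 154]
slot (array([493.8681, -73.7904]), [6.4809088706970215, 20.183815002441406], np.float32(-3.1670814))
green (array([ 501.3503, -109.1999]), [25.669382095336914, 177.52513122558594], np.float32(-46.286488)) 0.07616589223569131 [ 0.446  -0.1619  0.0765]
deck (array([ 533.7221, -115.6159]), [193.98487854003906, 226.70252990722656], np.float32(87.69081))
[ 0.5236 -0.3853  0.2496] [-3.1412 -0.0008  1.5086] 18.3167
```

View pics/w9.png

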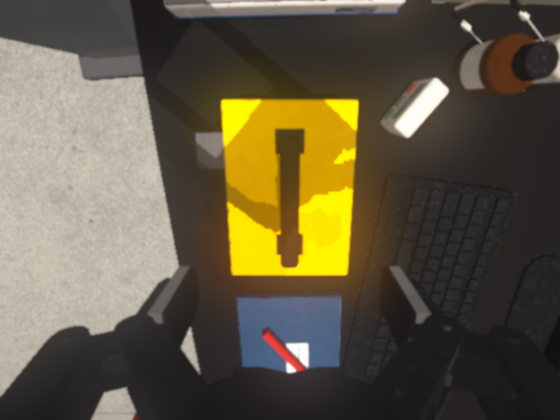

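Run:
```python
from m import *
v=load("w9"); hsv=cv2.cvtColor(v["im"],cv2.COLOR_RGB2HSV); C=cloud(v); H,S,V=[hsv[...,k].astype(int) for k in range(3)]
Z=C[...,2]
y=big((H>20)&(H<36)&(S>150)&(Z>.09)&(Z<.115)); P=C[y]; print("yellow",rect(P),np.median(P[:,2]))
b=big((Z>.138)&(Z<.15)&(V<90)&(np.arange(420)[:,None]<280)); P=C[b]; print("bar",b.sum(),rect(P),np.median(P[:,2]),P.mean(0))
k=np.zeros(b.shape,bool);k[125:175,190:226]=1
k=big(k&(S<80)&(Z>.085)&(Z<.1)); P=C[k]; print("bracket",rect(P),np.median(P[:,2]))
v=load("w8"); hsv=cv2.cvtColor(v["im"],cv2.COLOR_RGB2HSV); C=cloud(v); H,S,V=[hsv[...,k].astype(int) for k in range(3)]
k=np.zeros(b.shape,bool);k[90:185,115:215]=1
k=big(k&(C[...,2]>.136)&(C[...,2]<.146)); print("redtop",rect(C[k]),np.argwhere(k).min(0),np.argwhere(k).max(0))
c8=cv2.resize(v["im"][85:185,110:220],None,fx=5,fy=5,interpolation=cv2.INTER_NEAREST)
w=load("w3"); c3=cv2.resize(w["im"][195:245,345:410],None,fx=4.5,fy=4.5,interpolation=cv2.INTER_NEAREST)
o=np.zeros((500,800,3),np.uint8); h,_w=c8.shape[:2]; o[:h,:550]=c8[:, :550]; h3,w3=c3.shape[:2]; o[:h3,550:800]=c3[:,:250]
cv2.imwrite("pics/z.png",o[:,:,::-1])
```

```text
yellow (array([ 523.0375, -387.0087]), [119.1867904663086, 170.0321044921875], np.float32(-3.757122)) 0.1041981646023491
bar 775 (array([ 525.353 , -349.1466]), [15.736763000488281, 36.860557556152344], np.float32(-2.7227278)) 0.1443156864552619 [ 0.5252 -0.3466  0.1441]
bracket (array([ 451.156 , -341.6568]), [24.664939880371094, 32.597076416015625], np.float32(-3.5392067)) 0.09416316782459572
redtop (array([491.3746, -74.1046]), [35.231849670410156, 43.68706130981445], np.float32(-2.0845861)) [102 126] [172 189]
```

View pics/z.png

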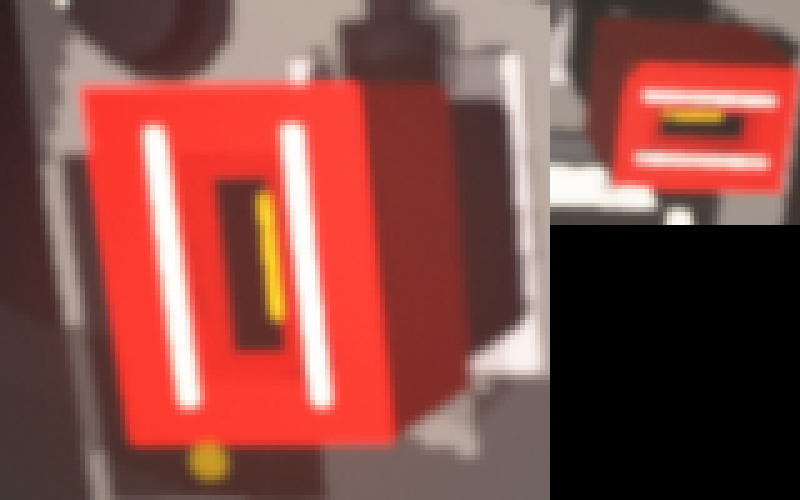

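The zoom shows the slot lying between the white stripes, centred on the red head; its dark throat is shifted towards +x only because of the oblique view. Both routes put it at about (491.0, -74.3) mm. In w9 the guard's top is at (290,187), its bar at (290,200) and its tongue bracket at (210,149).

```bash
cat >> m.py <<'E'
def yellow(tag,zlo,zhi):
    v=load(tag); hsv=cv2.cvtColor(v["im"],cv2.COLOR_RGB2HSV); C=cloud(v); H,S=hsv[...,0].astype(int),hsv[...,1]
    P=C[big((H>20)&(H<36)&(S>150)&(C[...,2]>zlo)&(C[...,2]<zhi))]
    A=np.linalg.lstsq(np.c_[P[:,:2]-P[:,:2].mean(0),np.ones(len(P))],P[:,2],rcond=None)[0]
    return rect(P),A,len(P)
E
python3 - <<'E'
from plant import manip, vision
from m import *
y=np.pi/2+np.radians(-3.73); T=np.array([.5230,-.3870])
manip.move_l((*T,.18),feed=.12,rotation=(np.pi,0,y)); manip.hold(.15); o=manip.observe(); e=o["eef_pos"][:2]-T; print(o["eef_pos"],o["tcp_rot"])
C=T-e
print(manip.move_l((*C,.120),feed=.06,max_force=10)); o=manip.observe(); print(o["eef_pos"],o["tcp_rot"],o["ft_force"])
manip.gripper_to(.005,100); o=manip.observe(); print(o["eef_pos"],o["opening"],o["grasp_force"],o["ft_force"],o["torque"])
manip.move_l((*C,.16),feed=.08); manip.hold(.15); o=manip.observe(); print(o["eef_pos"],o["tcp_rot"],o["opening"],o["ft_force"],o["torque"],o["time_s"])
save(manip,"wrist","w10"); print(yellow("w10",.13,.16))
E
```

```text
[ 0.5236 -0.3876  0.1815] [3.1397 0.0016 1.5057]
False
[ 0.5227 -0.3867  0.1206] [3.1408 0.0007 1.5057] [ 0.4593  0.0358 -0.1467]
[ 0.523  -0.3865  0.1204] 0.014195240632618124 97.85136938095093 [ 2.9145 -0.8929  0.427 ] [ 0.0193 -0.4641 -0.0343]
[ 0.5219 -0.386   0.1591] [-3.1403 -0.001   1.5057] 0.01408525260243524 [-0.5694  0.1697 -4.8622] [-0.025  -0.0214  0.0541] 21.8417
((array([ 521.3997, -360.9969]), [119.85106658935547, 122.543701171875], np.float32(86.30329)), array([0.0057, 0.0006, 0.1434]), 38122)
```

Run:
```python
from plant import manip, vision
from m import *
y=np.pi/2+np.radians(-2.5); T=np.array([.5737,-.1181])
manip.move_l((.523,-.387,.29),feed=.2)
manip.move_l((*T,.29),feed=.2,rotation=(np.pi,0,y)); manip.hold(.3); o=manip.observe(); print(o["eef_pos"],o["tcp_rot"],o["opening"],o["ft_force"],o["torque"],o["time_s"])
save(manip,"wrist","w11"); save(manip,"side","s2"); print(yellow("w11",.25,.30))
v=load("w11");C=cloud(v);S=cv2.cvtColor(v["im"],cv2.COLOR_RGB2HSV)[...,1]
k=np.zeros(S.shape,bool);k[60:230,130:260]=1
k=big(k&(S<80)&(C[...,2]>.25)&(C[...,2]<.275)); P=C[k]; print("bracket",rect(P),np.median(P[:,2]))
a=[cv2.imread(f"pics/{t}.png") for t in("w11","s2")]
cv2.imwrite("pics/m3.png",cv2.resize(np.hstack(a),(800,300)))
```

```text
[ 0.5736 -0.1187  0.2899] [-3.1415  0.      1.5263] 0.014067410348501242 [-0.4381  0.4508 -5.6646] [-0.0188 -0.0506 -0.0107] 24.5083
((array([572.4976, -93.5583]), [119.75296783447266, 122.30975341796875], np.float32(87.951996)), array([ 0.0065, -0.0004,  0.2742]), 37835)
bracket (array([499.9408, -75.9571]), [23.854827880859375, 33.887813568115234], np.float32(-3.542261)) 0.2636882767803845
```

View pics/m3.png

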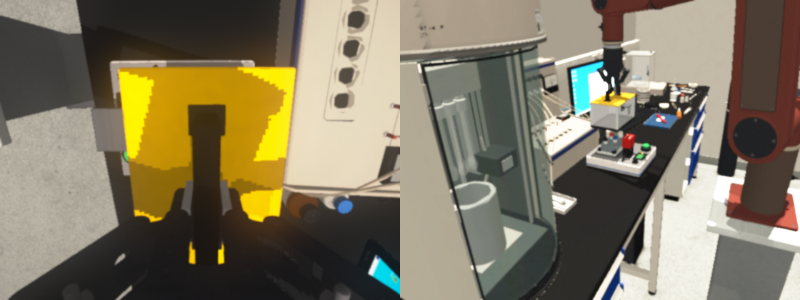

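Run:
```python
from m import *
for tag,zt,yaw,tcp,rows in(("w9",.1045,-3.73,(523.6,-385.3),(120,255)),("w10",.1432,-3.73,(521.9,-386.0),(110,240)),("w11",.274,-2.6,(573.6,-118.7),(110,250))):
    v=load(tag); hsv=cv2.cvtColor(v["im"],cv2.COLOR_RGB2HSV); H,S,V=[hsv[...,k].astype(int) for k in range(3)]
    m=cv2.morphologyEx(((H>20)&(H<36)&(S>120)&(V>60)).astype(np.uint8),cv2.MORPH_CLOSE,np.ones((5,5)))
    k=big(m>0); Ls,Rs=[],[]
    for r in range(*rows,4):
        c=np.flatnonzero(k[r]); Ls.append((c[0]-.5,r)); Rs.append((c[-1]+.5,r))
    L,R=onplane(v,Ls,zt)*1000,onplane(v,Rs,zt)*1000
    cols=np.flatnonzero(k.sum(0)>60)[8:-8:4]; U=onplane(v,[(c,np.flatnonzero(k[:,c])[0]-.5) for c in cols],zt)*1000
    t=np.radians(yaw); ex=np.array([np.cos(t),np.sin(t)]); ey=np.array([-np.sin(t),np.cos(t)])
    f=lambda P:((P[:,:2]-tcp)@ex,(P[:,:2]-tcp)@ey)
    for n,P in(("L",L),("R",R)):
        u,w=f(P); p=np.polyfit(w,u,1); p0=np.median(u); print(tag,n,"x med %.2f ang %.2f"%(p0,-np.degrees(p[0])),"first/last",u[0],u[-1])
    u,w=f(U); p=np.polyfit(u,w,1); print(tag,"U y med %.2f ang %.2f"%(np.median(w),np.degrees(p[0])))
```

```text
w9 L x med -59.59 ang 4.95 first/last -82.6331526513607 -59.731552757144854
w9 R x med 59.27 ang -0.00 first/last 59.070595661482656 58.81881671234139
w9 U y med 95.48 ang -13.78
w10 L x med -59.35 ang 0.86 first/last -59.75849098492688 -58.884486771888035
w10 R x med 58.56 ang -0.06 first/last 58.803166762799975 58.520697929011796
w10 U y med 85.27 ang -0.26
w11 L x med -59.42 ang 0.71 first/last -59.26946362431326 -58.80669137981634
w11 R x med 58.28 ang -0.87 first/last 58.302817230644386 57.45983334058785
w11 U y med 84.72 ang 0.31
```

The guard is held level above the shaker (wrist tile (210,145); side tile (612,108), clear of the block). It sits about (-0.6, -0.3) mm from the TCP, so I correct the hover and lower in guarded steps.

```bash
cat > d.py <<'E'
from plant import manip, vision
from m import *
T=np.array([.57375,-.1176]); C=T.copy(); y=np.pi/2+np.radians(-2.5)
def st():
    manip.hold(.15); o=manip.observe(); print(o["eef_pos"],o["tcp_rot"][2]-y,o["ft_force"],o["torque"],"%.2f"%o["time_s"],o["opening"]); return o
def step(z,feed,f):
    global C
    r=manip.move_l((*C,z),feed=feed,rotation=(np.pi,0,y),max_force=f); o=st(); 
    if not r: C=C-.7*np.clip(o["eef_pos"][:2]-T,-.001,.001)
    print(z,"stopped" if r else "ok"); return r
E
python3 - <<'E'
from d import *
for z,f,m in((.23,.1,None),(.212,.05,6),(.205,.03,6),(.195,.02,5),(.185,.03,6)):
    if step(z,f,m): break
print(C)
E
```

```text
[ 0.5744 -0.1178  0.2312] -6.736979922372655e-05 [-0.3135 -0.9381 -5.7751] [-0.009  -0.0014  0.0035] 25.51 0.014263532375498348
0.23 ok
[ 0.5735 -0.1175  0.2123] -3.394883008311922e-05 [-0.3449  0.1817 -6.5221] [-0.0669  0.0262 -0.0168] 26.17 0.014257678930681342
0.212 ok
[ 0.5735 -0.1175  0.2051] 3.085948038372699e-05 [-0.1122  0.4658 -6.172 ] [-0.0441  0.0008  0.015 ] 26.70 0.01378651482030605
0.205 ok
[ 0.5738 -0.1176  0.1952] 4.3952119281431834e-05 [ 0.3293 -0.2749 -5.9245] [0.0218 0.0302 0.0381] 27.50 0.014000396341620818
0.195 ok
[ 0.5737 -0.1176  0.1851] 2.1393123092572353e-05 [-0.0954  0.2241 -6.058 ] [ 0.0477  0.0617 -0.0159] 28.13 0.013768816098798408
0.185 ok
[ 0.5737 -0.1176]
```

Run:
```python
from d import *
step(.178,.03,4) or step(.1725,.012,4)
save(manip,"wrist","w12"); save(manip,"side","s3"); print(yellow("w12",.12,.19))
```

```text
[ 0.5737 -0.1176  0.178 ] -5.4040498841168016e-05 [-0.0892 -0.4793 -6.0387] [0.0446 0.1009 0.0213] 28.67 0.014248915150147859
0.178 ok
[ 0.5744 -0.1176  0.175 ] 2.41626814645457e-06 [ 3.3443 -0.033   6.1142] [ 0.0121 -0.3457 -0.0465] 29.17 0.014243535545367756
0.1725 stopped
((array([571.1619, -92.4404]), [119.5289306640625, 126.96336364746094], np.float32(87.51018)), array([ 0.001 , -0.0003,  0.1593]), 37955)
```

The guard touched down at TCP z = 0.175, and its top reads 0.159 and level, which is home. Next I release it, back off and check.

Run:
```python
from d import *
o=manip.observe()["eef_pos"]
manip.move_l((o[0],o[1],o[2]+.0004),feed=.01); st()
manip.gripper_to(.06); st()
o=manip.observe()["eef_pos"]
manip.move_l((o[0],o[1],.22),feed=.08)
manip.movep((.446,-.162,.30),(np.pi,0,np.pi)); manip.gripper_to(0,60); st()
save(manip,"wrist","w13"); save(manip,"side","s4"); print(yellow("w13",.13,.19))
v=load("w13"); hsv=cv2.cvtColor(v["im"],cv2.COLOR_RGB2HSV); C=cloud(v); H,S,V=[hsv[...,k].astype(int) for k in range(3)]
k=big((H>50)&(H<75)&(S>150)&(C[...,0]<.47)&(C[...,1]<-.13)&(C[...,2]>.065)); print("green",k.sum(),rect(C[k]),np.median(C[k][:,2]))
a=[cv2.imread("pics/w13.png"),cv2.resize(cv2.imread("pics/s4.png")[90:300,200:480],(560,420))]
cv2.imwrite("pics/m4.png",cv2.resize(np.hstack(a),(800,300)))
```

```text
[ 0.5742 -0.1175  0.175 ] -3.299830187142305e-05 [ 1.6024 -1.5603 -0.8408] [-0.0573 -0.3404 -0.0017] 29.93 0.01456779337214041
[ 0.5744 -0.1176  0.1754] -2.9058059113795665e-05 [-0.1021 -0.1518 -0.3631] [-0.0269 -0.0296  0.0771] 30.58 0.059884778260240856
[ 0.446 -0.162  0.3  ] -4.66870878590084 [-0.4638  0.091   0.6216] [-0.0166 -0.0083  0.0486] 33.62 -4.283450571502019e-05
((array([549.4092, -89.9656]), [70.35478210449219, 116.10792541503906], np.float32(-2.8347535)), array([0.0111, 0.0001, 0.1593]), 4601)Traceback (most recent call last):
  File "<stdin>", line 10, in <module>
  File "m.py", line 9, in big
    n,l,st,_=cv2.connectedComponentsWithStats(m); return l==1+np.argmax(st[1:,4])
                                                              ~~~~~~~~~^^^^^^^^^^
    return _wrapfunc(a, 'argmax', axis=axis, out=out, **kwds)
    return bound(*args, **kwds)
ValueError: attempt to get argmax of an empty sequence
```

Run:
```python
from m import *
a=[cv2.imread("pics/w13.png"),cv2.resize(cv2.imread("pics/s4.png")[90:300,200:480],(560,420))]
cv2.imwrite("pics/m4.png",cv2.resize(np.hstack(a),(800,300)))
```

```text
(no output)
```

View pics/m4.png

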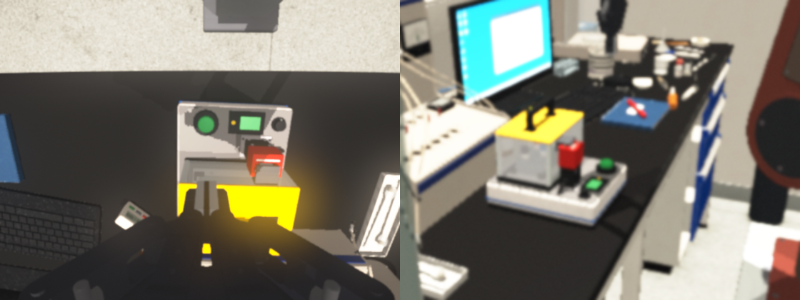

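The guard sits flat on the deck with its tongue in the red head (side tile (570,155)), and the button is at wrist tile (206,124). I measure its centre and press.

Run:
```python
from d import *
v=load("w13"); H,S,V=[cv2.cvtColor(v["im"],cv2.COLOR_RGB2HSV)[...,k].astype(int) for k in range(3)]
b=np.zeros(H.shape,bool); b[150:200,262:315]=1
k=big(b&(H>45)&(H<90)&(S>100)); P=cloud(v)[k]; u=np.argwhere(k)[:,::-1]
g=onplane(v,(u.min(0)+u.max(0))/2.,.0765)[0]; z=np.median(P[:,2]); print(k.sum(),u.min(0),u.max(0),g,z)
if np.hypot(*(g[:2]-[.446,-.162]))>.004: raise SystemExit
T=np.array([.446,-.162]); y=np.pi
manip.move_l((*T,.10),feed=.15); manip.hold(.2); o=manip.observe(); print(o["eef_pos"],o["ft_force"])
r=manip.move_l((*T,.067),feed=.02,max_force=10); o=manip.observe(); print(r,o["eef_pos"],o["ft_force"]); manip.hold(.2); o=manip.observe(); print(o["eef_pos"],o["ft_force"],o["time_s"])
```

```text
431 [277 162] [299 185] [ 0.4443 -0.1622  0.0765] 0.07594290657784591
[ 0.4464 -0.1623  0.1007] [-0.52    0.416  -0.4439]
True [ 0.4459 -0.162   0.071 ] [-1.8489  0.5476  6.5659]
[ 0.4459 -0.1619  0.071 ] [-2.3073  0.3945  6.13  ] 36.925
```

Run:
```python
from d import *
T=np.array([.446,-.162])
r=manip.move_l((*T,.0675),feed=.01,max_force=7); o=manip.observe(); print(r,o["eef_pos"],o["ft_force"])
manip.hold(.2); o=manip.observe(); print(o["eef_pos"],o["ft_force"])
manip.move_l((*T,.12),feed=.06); manip.move_l((.40,-.162,.30),feed=.2); manip.hold(.4)
save(manip,"wrist","w14"); save(manip,"top","t2"); print(manip.observe()["time_s"],yellow("w14",.13,.19))
v=load("w14"); C=cloud(v); H,S,V=[cv2.cvtColor(v["im"],cv2.COLOR_RGB2HSV)[...,k].astype(int) for k in range(3)]
k=big((H>45)&(H<90)&(S>100)&(abs(C[...,0]-.446)<.03)&(abs(C[...,1]+.162)<.022)); print("green z",k.sum(),np.median(C[k][:,2]))
a=[cv2.imread("pics/w14.png"),cv2.resize(cv2.imread("pics/t2.png")[130:340,140:420],(560,420))]
cv2.imwrite("pics/m5.png",cv2.resize(np.hstack(a),(800,300)))
```

```text
True [ 0.4459 -0.1619  0.071 ] [-1.9358  1.3154  7.0007]
[ 0.4459 -0.1619  0.071 ] [-1.4309  0.7041  6.5431]
39.8917 ((array([527.9054, -53.545 ]), [24.401611328125, 45.08039474487305], np.float32(-2.9637089)), array([0.0455, 0.0006, 0.1589]), 508)
green z 418 0.07590634925885212
```

View pics/m5.png

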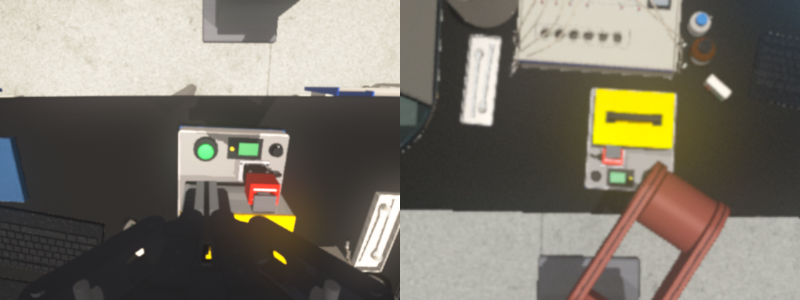

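The button bottomed out hard and sprang back: it reads 0.0759 again at wrist tile (206,149). In the top tile the guard is home at (634,118), with the timer and bottle undisturbed.

```bash
python3 -c "
from plant import manip, vision
print(manip.job_done())"
```

```text
the job is handed in; nothing more can be done
None
```

I loaded the block with its four vials between the clips, lowered the guard flat onto the deck with its tongue in the switch, and pressed the start button to its stop (it sprang back). The job is handed in at about 40 s; no verdict came back.

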